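# Fetch the dosing syringe from behind the hardener bottles

## Robot

A 6-joint arm with a two-finger parallel gripper is mounted at the origin on a cart in front of the work surface, level with it; the furniture and walls round the work are solid. World frame = base frame: x ahead of the robot, y to its left, z up, the work surface at z = 0. Lengths are in m, angles in degrees, forces in N, time in s.
With the tool pointing down it reaches from about 0.425 to 0.95 m from the base axis. Payload 3.5 kg.
Tool frame: the origin (TCP) lies on the centre line of the jaws, within the pads' length; the fingertips stand 25 mm ahead of it and the grasp point (between the pads) lies 6 mm ahead of it; z points along the fingers, y is the line along which they close (so a half turn about z gives the same grasp; the last joint's range is limited). The gripper opens to 85 mm and grips with 20 to 120 N. Pads are 22 mm wide; open, the fingers measure 114 mm over their backs; the gripper's body (76 mm by 85 mm) begins 54 mm behind the grasp point. The pads swing forward as they close: fully open they stand 13 mm farther back than shut.
Start: joints at [62.567, 16.404, 90.338, -0, 73.258, -8.594], TCP at [0.218, 0.639, 0.256] pointing down, gripper open.
Joint ranges: [-158.93, 158.93], [-51.34, 127.21], [12.03, 142.37], [-87.48, 267.48], [13.55, 161.25], [-162.69, 162.69]. Speed limits (degrees/s): [159.86, 159.86, 180, 180, 180, 180].

## Interface

Orientations are given as a 3x3 rotation matrix whose columns are the frame's x, y, z axes.
In Python, from rig import manip gives the robot as it stands.
- The arm moves only by the tool move_arm, never from a script. Its argument "moves" is a list of rows, each a list of 5 numbers: the opening, from -1 (shut) to 1 (fully open), then the shift along the world's x, y, z in m, then the turn about the world's z in degrees. A call has 1 to 8 rows; each row is the pose to reach, as a shift and turn from the pose commanded when the call began; what a row does not reach only later rows make up. A row lasts 1/12 s, in which the tool goes at most 41.7 mm and 7.16 degrees, less where a joint would pass 70% of its speed; a pose out of reach is approached as far as the arm can. A call with a gripper value outside its range is refused whole. The fingers move at their own pace and stop on an object; "force" is the grip in N (left out, the last holds). Time passes only in rows, so rows that repeat a pose let the fingers close. It gives the time, the measured TCP pose, the force, the opening and the grip force at its end, in the units of the state.
- manip.get_state(): the state, without advancing time (a new reading comes with each control period).
- manip.get_image(name): name is "scene" or "top" or "wrist"; returns the picture (400x640x3 uint8, red, green, blue); there is no depth.
- manip.camera_model(name): a dict with "intrinsics" (3x3 intrinsics, pixels), "dist" ([k1, k2, p1, p2, k3] as OpenCV has them; the pictures are not rectified), "R" (3x3) and "t" (3): a world point X has camera coordinates R X + t. Camera axes: x right, y down, z forward; pixel columns grow to the right and rows downward; lengths in m; the calibration is good to about 2 mm. A picture is of the moment at which its call begins: read the wrist's pose just before it. camera_model takes no time and is no camera call; for the wrist camera it gives the pose at the moment of the call.
- manip.hand_in(): hands the job in; it is judged then, once.
Trained networks look in the newest picture that a camera, given by its name, has taken for a name from the list of things; names that differ only in an ending like _2 or _b are one class to them, and where a whole thing is asked for, a point or a joint stands for the part that bears it (a point fixed in the world has none). Each returns a list of dicts, best first, with "conf" (0 to 1); they miss things now and then, are a little off and sometimes report something else, mostly with a low value. They report only what shows in the picture. A call takes as long as a camera call.
- manip.silhouettes(label, camera): "region" (400x640 bool, what is visible of it) and "at" ([column, row] as shares, 0 to 1, of the picture: columns of its width, rows of its height, amid what is visible of it).
- manip.spot_point(label, camera): "at" ([column, row] as shares, 0 to 1, of the picture: columns of its width, rows of its height: a listed point, or the origin of a listed thing).
The state is a dict: "clock": time; "qpos": joint angles; "joint_velocities": joint speeds; "joint_efforts": joint torques, N m; "eef_pos": TCP position; "orientation": TCP orientation; "contact_force": force on the tool from outside, world axes, zero at the start; "torque": the same for the moment, N m; "width": opening from 0.0 (shut) to 1.0 (fully open); "grasp_force": force on a finger pad.
Only numpy, scipy, OpenCV 4.12 (cv2) and the standard library are available. Lean on these libraries where they do the work, as an engineer would, in place of code of your own. Each camera call takes 0.05 s, during which the arm holds its last target. There are 200 camera calls.

## Task

Set up for dosing: the syringe is kept behind two hardener bottles that leave no room for the gripper. Stand both bottles on the drip tray, then lay the syringe in both saddles of the dosing rest, nozzle end over its small drip cup. After that put each bottle back, fully down in the well it came from, and tip neither over.

Things in the scene. Friction and masses are not known exactly. Their poses are not given: they have to be found in the camera images.
- bottle_tall: Bare metal round bottle, 54 mm in diameter, 175 mm high; origin at the centre of its underside, z up. Straight body up to 137 mm, shoulder, then a slim black ribbed cap, 26 mm in diameter, over the top 24 mm; can be gripped and carried by the cap. 0.11 to 0.23 kg. Starts in either well of the rack and must return to that same well.
- bottle_short: White plastic round bottle, 54 mm in diameter, 150 mm high; origin at the centre of its underside, z up. Straight body up to 112 mm, shoulder, then a broad black ribbed cap, 38 mm in diameter, over the top 24 mm; can be gripped and carried by the cap. 0.11 to 0.23 kg. Starts in either well of the rack and must return to that same well.
- dosing_syringe: Dosing syringe lying flat along its y axis: nozzle at y = +79 mm, barrel 26 mm wide, 27 mm high from y = -31 to +79; flange 44 mm wide at y = -33, plunger behind it. Origin on the underside, 23 mm plunger-side of the barrel's middle. Grip across the barrel near y = +23. 0.03 kg. Starts in the rack's cradle, underside 28 mm above the worktop, nozzle to the rack's +y.
- rack: Fixed grey rack, 130 (x) x 164 (y) mm; origin at the centre of its underside, -x its front. Flat deck 22 mm high with two wells, 65 mm wide, 3 mm chamfer, at x = -24, y = +37 and -37 mm. Behind them, on the line x = +31, a cradle of two black saddles at y = -50 and +50 (posts up to 47 mm above the worktop) holds the syringe; between the saddles the deck is free.
- well_left (a point): Centre of the floor of the rack's left (+y) well, 4 mm above the worktop, 18 mm below the deck's top.
- well_right (a point): Centre of the floor of the rack's right (-y) well, 4 mm above the worktop, 18 mm below the deck's top.
- tray: Fixed flat steel drip tray with a black mat, 130 (x) x 200 (y) mm, rim 14 mm high and 3 mm thick; its floor, 3 mm above the worktop, carries the bottles. Origin at the centre of its underside. Room for both bottles, for instance at y = +50 and -50 mm.
- rest: Fixed dosing rest: grey plate 85 (x) x 190 (y) mm, 10 mm thick, origin at the centre of its underside; two black U-shaped saddles at y = -34 and +34, 40 mm wide inside, flared at the top, floors at z = 24, posts up to 43 mm; a round drip cup 34 mm wide, 9 mm high at y = +56, where the nozzle end belongs. A syringe lying right has its origin at x 0, y -23, z 24 mm, its y along the rest's y.

How it is judged (in metres and radians):
On the way, in this order (a step that is already met when the one before it is completed fails the run):
1. both bottles stand upright on the drip tray, released (x of bottle_tall in the frame of tray between -0.045 and 0.045 m and y of bottle_tall in the frame of tray between -0.08 and 0.08 m and z of each of bottle_tall, bottle_short in the frame of tray below 0.01 m and angle between each of bottle_tall, bottle_short's own z axis and vertical below 0.1 rad and contact force between each of bottle_tall, bottle_short and the fingers below 0.05 N and x of bottle_short in the frame of tray between -0.045 and 0.045 m and y of bottle_short in the frame of tray between -0.08 and 0.08 m), for 0.2 s.
2. the syringe lies released in both saddles of the rest, nozzle end at the drip cup (x of dosing_syringe in the frame of rest between -0.012 and 0.012 m and y of dosing_syringe in the frame of rest between -0.038 and -0.008 m and z of dosing_syringe in the frame of rest between 0.019 and 0.029 m and angle between the y axis of dosing_syringe and the y axis of rest, either way round below 0.15 rad and angle between dosing_syringe's own z axis and vertical below 0.1 rad and contact force between dosing_syringe and the fingers below 0.05 N and linear speed of dosing_syringe below 0.02 m/s and angular speed of dosing_syringe below 0.2 rad/s), for 0.2 s.
At the end, for the whole second after the job is handed in: Both bottles stand upright and released, fully down in the wells they came from (within 14 mm of where each started), and the syringe lies at rest in both saddles of the dosing rest, nozzle end over the drip cup, within 12 mm across, 15 mm along and 0.15 rad of its place (all of step 2 and distance of each of bottle_tall, bottle_short from where it was at the start of the episode below 0.014 m and angle between each of bottle_tall, bottle_short's own z axis and vertical below 0.08 rad and contact force between each of bottle_tall, bottle_short and the fingers below 0.05 N and linear speed of each of bottle_tall, bottle_short below 0.02 m/s and angular speed of each of bottle_tall, bottle_short below 0.2 rad/s); the robot touches nothing.
It fails at once if a bottle was tipped over (angle between any of bottle_tall, bottle_short's own z axis and vertical above 0.6 rad).
It also fails if it takes over 120 s, if anything falls off the work surface, if the arm or the gripper's body presses on something with over 40 N, if the wrist force passes 120 N, or if a joint passes its speed limit or range.

## Working session

There is one attempt and no reset: what is moved stays moved. The work goes in short steps, Python scripts to look and compute and a tool call to move; the robot and the scene stay as the last step left them, time stands still between calls to the robot, and variables do not carry over. Pictures are saved under pics/ and viewed, at most 14 in all, crops included, and the job is handed in when it is done.

Besides the shell and the picture viewer there is one more tool, called after "Call:" as a command line: name --pt "numbers of a row" for each row, then --argument value for the rest. move_arm: Moves the arm, as the interface text tells. Its arguments: {"type":"object","properties":{"moves":{"type":"array","items":{"type":"array","items":{"type":"number"}}},"force":{"type":"number"}},"required":["moves"]}

```bash
mkdir -p pics
cat > h.py <<'E'
import numpy as np, cv2
from rig import manip
def save(cam,fn):
    im=manip.get_image(cam); cv2.imwrite('pics/'+fn,im[:,:,::-1]); return im
def ray(cam,px):
    m=manip.camera_model(cam); K=np.array(m['intrinsics'],float);R=np.array(m['R']);t=np.array(m['t'])
    p=cv2.undistortPoints(np.array([[px]],float),K,np.array(m['dist'],float))[0,0]
    return -R.T@t, R.T@np.array([p[0],p[1],1])
def atz(cam,px,z):
    c,d=ray(cam,px); return c+d*(z-c[2])/d[2]
def proj(cam,X):
    m=manip.camera_model(cam)
    return cv2.projectPoints(np.array(X,float).reshape(-1,3),cv2.Rodrigues(np.array(m['R'],float))[0],np.array(m['t'],float),np.array(m['intrinsics'],float),np.array(m['dist'],float))[0][:,0]
E
python3 - <<'E'
from h import *
for c in('scene','top'):
    save(c,c+'0.png')
    m=manip.camera_model(c); print(c,-np.array(m['R']).T@m['t'])
    for l in('bottle_tall','bottle_short','dosing_syringe','rack','well_left','well_right','tray','rest'):
        s=manip.spot_point(l,c)[:2]
        for q in s:
            px=np.array(q['at'])*[640,400]; z={'dosing_syringe':.028,'well_left':.004,'well_right':.004,'bottle_tall':.004,'bottle_short':.004}.get(l,0)
            print(l,round(q['conf'],2),px.round(),atz(c,px,z).round(3))
s=manip.get_state();print(s['clock'],s['eef_pos'],s['orientation'],s['width'])
E
```

```text
scene [-0.36139505 -0.58557402  1.11439897]
bottle_tall 0.69 [241. 177.] [0.465 0.312 0.004]
bottle_short 0.6 [255. 188.] [0.448 0.238 0.004]
dosing_syringe 0.46 [265. 175.] [0.497 0.234 0.028]
rack 0.74 [253. 181.] [0.473 0.269 0.   ]
well_left 0.66 [240. 178.] [0.459 0.311 0.004]
well_right 0.73 [252. 188.] [0.443 0.247 0.004]
tray 0.76 [401. 254.] [ 0.468 -0.275  0.   ]
tray 0.63 [244. 178.] [0.466 0.304 0.   ]
rest 0.79 [313. 214.] [0.46  0.021 0.   ]
top [0.20717987 0.08042588 1.19657207]
bottle_tall 0.64 [210. 249.] [0.457 0.316 0.004]
bottle_short 0.79 [239. 243.] [0.444 0.238 0.004]
bottle_short 0.26 [314. 214.] [0.45  0.025 0.004]
dosing_syringe 0.67 [234. 227.] [0.486 0.236 0.028]
rack 0.93 [224. 238.] [0.473 0.271 0.   ]
well_left 0.66 [225. 237.] [0.473 0.268 0.004]
well_left 0.64 [212. 248.] [0.458 0.311 0.004]
well_right 0.86 [237. 244.] [0.443 0.244 0.004]
well_right 0.6 [211. 249.] [0.455 0.313 0.004]
tray 0.93 [416. 174.] [ 0.459 -0.277  0.   ]
rest 0.58 [311. 213.] [0.456 0.031 0.   ]
0.9 [0.21794942 0.63884715 0.25636359] [[-9.46434352e-01  3.22896295e-01  1.96240779e-05]
 [ 3.22896295e-01  9.46434349e-01  7.25442045e-05]
 [ 4.85135346e-06  7.49948692e-05 -9.99999997e-01]] 0.9989028983721846
```

Run:
```python
import cv2
a=cv2.imread('pics/top0.png')[130:310,150:490]; cv2.imwrite('pics/top0c.png',cv2.resize(a,None,fx=2.35,fy=2.35,interpolation=cv2.INTER_CUBIC))
a=cv2.imread('pics/scene0.png')[110:320,190:490]; cv2.imwrite('pics/scene0c.png',cv2.resize(a,None,fx=2.66,fy=2.66,interpolation=cv2.INTER_CUBIC))
```

```text
(no output)
```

View pics/top0c.png

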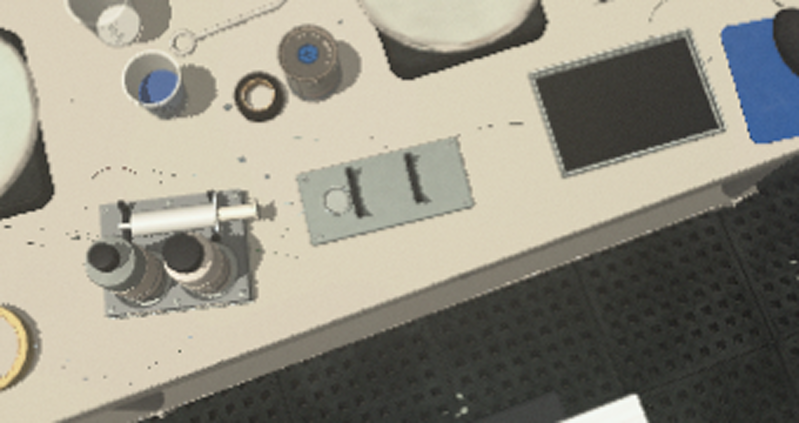

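View pics/scene0c.png

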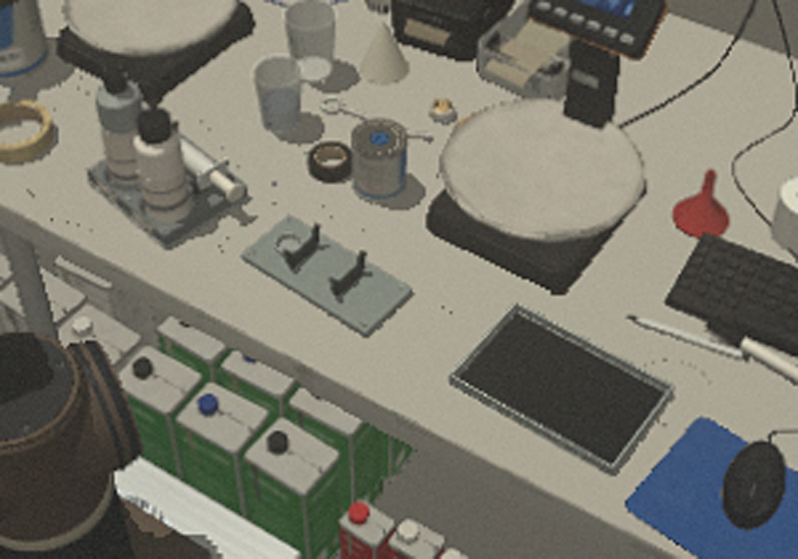

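The top view shows the tall (metal) bottle at crop (103,258) in the left well and the short one at (185,252) in the right well. The syringe lies behind them, with the rest in the middle (cup on its left) and the tray to the right.

```bash
cat >> h.py <<'E'
from scipy.optimize import least_squares
def fitrect(cam,reg,z,L,W):
    c=max(cv2.findContours(reg.astype(np.uint8),0,cv2.CHAIN_APPROX_NONE)[0],key=cv2.contourArea)[:,0]
    P=np.array([atz(cam,p+0.0,z)[:2] for p in c])
    (cx,cy),(w,h),a=cv2.minAreaRect((P*1000).astype(np.float32)); return cx/1e3,cy/1e3,w,h,a
E
python3 - <<'E'
from h import *
for c in('top','scene'):
    manip.get_image(c)
    for l,z in(('tray',.014),('rest',.01),('rack',.022)):
        s=manip.silhouettes(l,c)
        if s: print(c,l,round(s[0]['conf'],2),np.round(fitrect(c,s[0]['region'],z,0,0),3))
    for l in('bottle_tall','bottle_short','dosing_syringe'):
        s=manip.silhouettes(l,c)
        if s:
            r=s[0]['region'];ys,xs=np.nonzero(r);print(c,l,round(s[0]['conf'],2),xs.min(),xs.max(),ys.min(),ys.max(),r.sum())
corn={'rest':(.01,[(300,177),(457,137),(473,207),(312,244)]),'tray':(.014,[(530,74),(690,31),(723,130),(566,176)]),'rack':(.022,[(100,203),(247,188),(252,300),(106,318)])}
for k,(z,cs) in corn.items():
    P=np.array([atz('top',np.array(q)/2.35+[150,130],z) for q in cs]);d=P[0]-P[1]+P[3]-P[2]
    print(k,P[:,:2].round(3).tolist(),P.mean(0).round(3),'yaw of y axis-90',np.degrees(np.arctan2(d[1],d[0]))-90)
for n,q,z in(('tallcap',(103,258),.175),('shortcap',(185,252),.15),('cup',(338,201),.019),('nozzle',(122,227),.05),('sad1',(357,192),.035),('sad2',(415,178),.035),('syrflange',(215,213),.042)): print(n,atz('top',np.array(q)/2.35+[150,130],z).round(3))
f=2.66
for n,q,z in(('tallcap',(117,80),.175),('shortcap',(155,115),.15),('cup',(289,244),.019)): print('scene',n,atz('scene',np.array(q)/f+[190,110],z).round(3))
E
```

```text
top tray 0.55 [  0.46   -0.278 202.669 133.63   86.421]
top rest 0.56 [4.57000e-01 2.20000e-02 1.92803e+02 8.76550e+01 8.33590e+01]
top rack 0.62 [  0.452   0.273 170.046  97.132  77.361]
top bottle_tall 0.74 186 221 229 258 765
top bottle_short 0.9 220 246 229 254 516
top dosing_syringe 0.81 203 260 213 229 507
scene tray 0.56 [  0.456  -0.278 202.278 138.325  85.888]
scene rest 0.62 [4.57000e-01 2.40000e-02 1.83819e+02 8.88230e+01 8.41630e+01]
scene rack 0.67 [  0.46    0.265 180.179 131.702  75.918]
scene bottle_tall 0.85 226 243 135 181 599
scene bottle_short 0.71 241 260 150 193 680
scene dosing_syringe 0.75 258 281 163 185 200
rest [[0.505, 0.108], [0.488, -0.077], [0.404, -0.065], [0.427, 0.121]] [0.456 0.022 0.01 ] yaw of y axis-90 -6.242566148896927
tray [[0.528, -0.184], [0.513, -0.381], [0.388, -0.368], [0.401, -0.177]] [ 0.458 -0.278  0.014] yaw of y axis-90 -4.070294800321122
rack [[0.552, 0.331], [0.511, 0.169], [0.389, 0.203], [0.425, 0.361]] [0.469 0.266 0.022] yaw of y axis-90 -13.609754481054452
tallcap [0.454 0.311 0.175]
shortcap [0.437 0.238 0.15 ]
cup [0.462 0.077 0.019]
nozzle [0.51 0.31 0.05]
sad1 [0.461 0.054 0.035]
sad2 [ 0.453 -0.013  0.035]
syrflange [0.491 0.209 0.042]
scene tallcap [0.451 0.3   0.175]
scene shortcap [0.448 0.244 0.15 ]
scene cup [0.464 0.077 0.019]
```

Call:
move_arm --pt "1 0.05 -0.06 0.04 -7" --pt "1 0.1 -0.14 0.04 -14" --pt "1 0.118 -0.164 0.04 -21" --pt "1 0.118 -0.164 0.04 -28" --pt "1 0.118 -0.164 0.04 -35" --pt "1 0.118 -0.164 0.04 -42" --pt "1 0.118 -0.164 0.04 -42"

```text
clock: 2.18
eef_pos: [0.3375, 0.4734, 0.2972]
orientation: [[-0.482, 0.876, 0.001], [0.876, 0.482, 0.001], [0.001, 0.001, -1.0]]
contact_force: [0.1, 1.1, 0.1]
width: 1.001
grasp_force: 0.0
```

Call:
move_arm --pt "0.5 0.03 -0.03 0 -7" --pt "0.5 0.06 -0.06 0 -14" --pt "0.5 0.09 -0.1 0 -21" --pt "0.5 0.118 -0.164 0 -28" --pt "0.5 0.118 -0.164 0 -35" --pt "0.5 0.118 -0.164 0 -42" --pt "0.5 0.118 -0.164 0 -42"

```text
clock: 2.77
eef_pos: [0.4545, 0.31, 0.2961]
orientation: [[0.224, 0.975, -0.0], [0.975, -0.224, 0.0], [0.0, -0.001, -1.0]]
contact_force: [-0.7, 1.0, 1.0]
width: 0.754
grasp_force: 0.0
```

Run:
```python
from h import *
s=manip.get_state();print(s['clock'],s['eef_pos'],np.round(s['orientation'],3).tolist(),s['width'],s['qpos'],s['contact_force'])
save('wrist','w1.png')
m=manip.camera_model('wrist');print(-np.array(m['R']).T@m['t'])
for l in('bottle_tall','bottle_short','dosing_syringe','rack'):
    for q in manip.spot_point(l,'wrist')[:2]: print(l,q['conf'],np.array(q['at'])*[640,400])
```

```text
2.7667 [0.45450035 0.31003599 0.29612948] [[0.224, 0.975, -0.0], [0.975, -0.224, 0.0], [0.0, -0.001, -1.0]] 0.7539432171785735 [ 2.37201457e+01 -1.08211467e+00  1.05530488e+02  2.97538281e-02
  7.55681293e+01  3.66408030e+01] [-0.71675775  1.01398558  1.03133666]
[0.46977612 0.38384984 0.41292801]
bottle_tall 0.73 [319.104 154.92 ]
bottle_short 0.79 [316.096 205.6  ]
dosing_syringe 0.7 [355.392 202.68 ]
rack 0.82 [332.416 181.88 ]
```

View pics/w1.png

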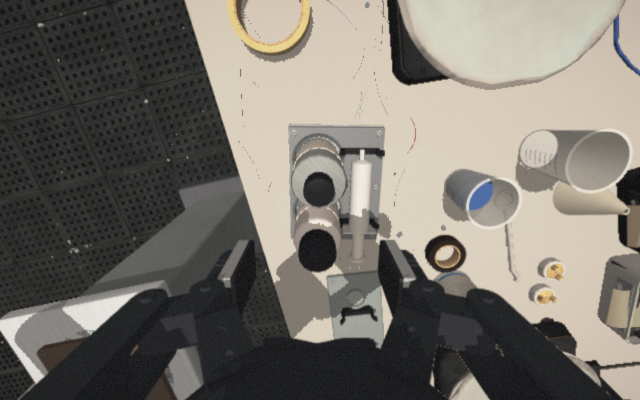

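The wrist view has the tall cap at (319,189), the short cap at (317,251), the syringe barrel along column ~359, and the rack's far edge from (290,126) to (383,127).

Run:
```python
from h import *
im=cv2.imread('pics/w1.png')
for n,q,z in(('tall',(319,189),.179),('short',(317,251),.154),('tl',(290,126),.022),('tr',(383,127),.022),('nozzle',(362,155),.042),('plung',(357,258),.045),('barrel top',(361,168),.055),('barrel bot',(358,228),.055),('cup',(356,298),.019)):
    print(n,atz('wrist',q,z).round(4))
```

```text
tall [0.456  0.3182 0.179 ]
short [0.4391 0.2497 0.154 ]
tl [0.4288 0.3648 0.022 ]
tr [0.5466 0.3374 0.022 ]
nozzle [0.5113 0.3112 0.042 ]
plung [0.4791 0.1699 0.045 ]
barrel top [0.5058 0.298  0.055 ]
barrel bot [0.488  0.2193 0.055 ]
cup [0.4657 0.0853 0.019 ]
```

```bash
cat >> h.py <<'E'
def cyl(xy,r,z0,z1):
    a=np.linspace(0,2*np.pi,40)
    return np.array([[xy[0]+r*np.cos(t),xy[1]+r*np.sin(t),z] for z in(z0,z1) for t in a])
def capblob(im,seed,thr=55):
    m=(im.max(2)<thr).astype(np.uint8)
    n,l,st,ce=cv2.connectedComponentsWithStats(m,connectivity=4)
    k=l[int(seed[1]),int(seed[0])]; return st[k],ce[k]
def hullc(cam,xy,r,z0,z1):
    h=cv2.convexHull(proj(cam,cyl(xy,r,z0,z1)).astype(np.float32)); M=cv2.moments(h)
    return np.array([M['m10']/M['m00'],M['m01']/M['m00']])-0.0, M['m00']
def fitcap(cam,ce,r,z0,z1,x0):
    return least_squares(lambda p:hullc(cam,p,r,z0,z1)[0]-ce,x0,diff_step=1e-3).x
E
python3 - <<'E'
from h import *
S={'w1':('wrist',(319,189),(317,251)),'top0':('top',(194,240),(229,237)),'scene0':('scene',(234,139),(248,154))}
for f,(cam,a,b) in S.items():
    im=cv2.imread(f'pics/{f}.png')
    for n,sd,r,z0,z1,g in(('tall',a,.013,.155,.179,(.455,.311)),('short',b,.019,.13,.154,(.438,.24))):
      for thr in(45,65):
        st,ce=capblob(im,sd,thr); p=fitcap(cam,ce,r,z0,z1,g); print(cam,n,thr,st,ce.round(1),p.round(4),hullc(cam,p,r,z0,z1)[1].round())
E
```

```text
Traceback (most recent call last):
AttributeError: 'float' object has no attribute 'round'
```

Run:
```python
from h import *
S={'w1':('wrist',(319,189),(317,251)),'top0':('top',(194,240),(229,237)),'scene0':('scene',(234,139),(248,154))}
for f,(cam,a,b) in S.items():
    im=cv2.imread(f'pics/{f}.png')
    for n,sd,r,z0,z1,g in(('tall',a,.013,.155,.179,(.455,.311)),('short',b,.019,.13,.154,(.438,.24))):
      for thr in(45,65):
        st,ce=capblob(im,sd,thr); p=fitcap(cam,ce,r,z0,z1,g); print(cam,n,thr,st,ce.round(1),p.round(4),round(hullc(cam,p,r,z0,z1)[1]))
```

```text
wrist tall 45 [     0      0    640    400 189933] [341.6 173. ] [0.4772 0.3252] 917
wrist tall 65 [304 172  31  35 825] [318.6 189.2] [0.4551 0.3154] 906
wrist short 45 [ 299  230   37   41 1223] [316.9 250.2] [0.438  0.2451] 1386
wrist short 65 [ 298  229   38   43 1277] [316.9 250.3] [0.438 0.245] 1386
top tall 45 [     0      0    640    400 241567] [321.  192.3] [ 0.4603 -0.001 ] 121
top tall 65 [     0      0    640    400 189978] [314.1 175.2] [ 0.5052 -0.    ] 122
top short 45 [     0      0    640    400 241567] [321.  192.3] [ 0.4664 -0.0029] 228
top short 65 [     0      0    640    400 189978] [314.1 175.2] [ 0.5125 -0.002 ] 228
scene tall 45 [     0      0    640    400 230447] [337.  188.2] [ 0.4507 -0.0709] 110
scene tall 65 [212 111  74  53 931] [247.9 135.7] [0.4971 0.2844] 86
scene short 45 [     0      0    640    400 230447] [337.  188.2] [ 0.4722 -0.0573] 184
scene short 65 [212 111  74  53 931] [247.9 135.7] [0.5198 0.3074] 142
```

Call:
move_arm --pt "0.2 0.001 0.004 -0.04 0" --pt "0.2 0.001 0.004 -0.08 0" --pt "0.2 0.001 0.004 -0.105 0" --pt "0.2 0.001 0.004 -0.122 0" --pt "0.2 0.001 0.004 -0.122 0" --pt "0.2 0.001 0.004 -0.122 0" --force 50

```text
clock: 3.52
eef_pos: [0.4542, 0.3157, 0.1737]
orientation: [[0.219, 0.976, -0.001], [0.976, -0.219, -0.0], [-0.001, -0.001, -1.0]]
contact_force: [-0.0, 0.1, -0.1]
width: 0.597
grasp_force: 0.0
```

Call:
move_arm --pt "-1 0 0 0 0" --pt "-1 0 0 0 0" --pt "-1 0 0 0 0" --pt "-1 0 0 0 0" --pt "-1 0 0 0 0" --pt "-1 0 0 0 0" --pt "-1 0 0 0 0"

```text
clock: 4.1
eef_pos: [0.4565, 0.3156, 0.177]
orientation: [[0.222, 0.975, 0.005], [0.975, -0.222, 0.002], [0.003, 0.005, -1.0]]
contact_force: [0.8, 0.3, 5.9]
width: 0.282
grasp_force: 58.9
```

Call:
move_arm --pt "-1 0 0 0.015 0" --pt "-1 0 0 0.04 0" --pt "-1 0 0 0.075 0" --pt "-1 0 0 0.115 0" --pt "-1 0 0 0.155 0" --pt "-1 0 0 0.185 0" --pt "-1 0 0 0.185 0"

```text
clock: 4.68
eef_pos: [0.4567, 0.3159, 0.3684]
orientation: [[0.222, 0.975, 0.013], [0.975, -0.222, 0.006], [0.009, 0.011, -1.0]]
contact_force: [0.7, -0.1, 0.0]
width: 0.285
grasp_force: 57.9
```

Run:
```python
from h import *
s=manip.get_state();print(s['eef_pos'],s['contact_force'],s['grasp_force'],s['width'])
save('wrist','w2.png'); save('scene','s2.png')
```

```text
[0.45674612 0.31592663 0.36842353] [ 0.73008998 -0.14814241  0.03312569] 57.93017284304369 0.2847051744184936
```

View pics/s2.png

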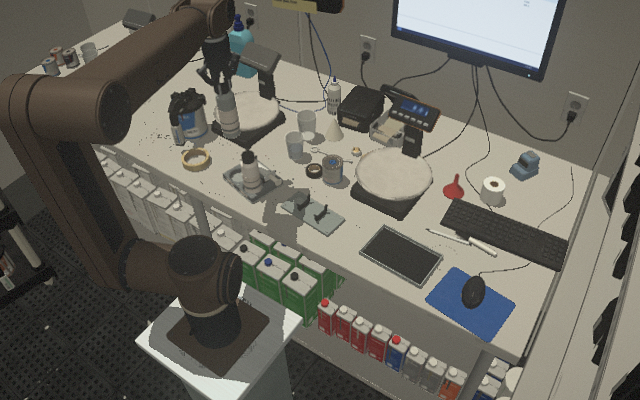

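The bottle is lifted at (228,110), upright in the gripper. Next I carry it to the tray.

Call:
move_arm --pt "-1 0 -0.01 0 0" --pt "-1 0 -0.03 0 0" --pt "-1 0 -0.06 0 0" --pt "-1 0 -0.095 0 0" --pt "-1 0 -0.13 0 0" --pt "-1 0 -0.165 0 0" --pt "-1 0 -0.2 0 0" --pt "-1 0 -0.235 0 0"

```text
clock: 5.45
eef_pos: [0.4533, 0.0779, 0.3561]
orientation: [[0.222, 0.975, -0.006], [0.975, -0.222, -0.0], [-0.001, -0.006, -1.0]]
contact_force: [0.8, -0.3, -0.8]
width: 0.284
grasp_force: 57.9
```

Call:
move_arm --pt "-1 0 -0.035 0 0" --pt "-1 0 -0.07 0 0" --pt "-1 0 -0.105 0 0" --pt "-1 0 -0.14 0 0" --pt "-1 0 -0.175 0 0" --pt "-1 0 -0.21 0 0" --pt "-1 0 -0.245 0 0" --pt "-1 0 -0.28 0 0"

```text
clock: 6.12
eef_pos: [0.4532, -0.2016, 0.356]
orientation: [[0.223, 0.975, -0.005], [0.975, -0.223, 0.003], [0.002, -0.005, -1.0]]
contact_force: [0.3, 0.6, -1.2]
width: 0.289
grasp_force: 57.9
```

Call:
move_arm --pt "-1 0 -0.035 0 0" --pt "-1 0 -0.07 0 -0.03" --pt "-1 0 -0.1 -0.06 0" --pt "-1 0 -0.12 -0.09 0" --pt "-1 0 -0.129 -0.12 0" --pt "-1 0 -0.129 -0.15 0" --pt "-1 0 -0.129 -0.17 0" --pt "-1 0 -0.129 -0.17 0"

```text
clock: 6.78
eef_pos: [0.45, -0.3256, 0.1794]
orientation: [[0.223, 0.975, -0.013], [0.975, -0.223, 0.014], [0.01, -0.016, -1.0]]
contact_force: [-1.5, 1.1, -1.4]
width: 0.283
grasp_force: 58.0
```

Call:
move_arm --pt "-1 0.004 0 0 0" --pt "-1 0.004 0 0 0" --pt "-1 0.004 0 0 0" --pt "-1 0.004 0 0 0"

```text
clock: 7.12
eef_pos: [0.4599, -0.3298, 0.1918]
orientation: [[0.222, 0.975, 0.003], [0.975, -0.222, -0.003], [-0.002, 0.004, -1.0]]
contact_force: [0.9, -0.7, -0.9]
width: 0.287
grasp_force: 58.0
```

Run:
```python
from h import *
s=manip.get_state();print(s['eef_pos'],s['contact_force'],np.round(s['orientation'],3).tolist())
im=save('scene','s3.png'); a=cv2.imread('pics/s3.png')[120:320,330:530]; cv2.imwrite('pics/s3c.png',cv2.resize(a,None,fx=3,fy=3))
```

```text
[ 0.4598964  -0.32983099  0.19184177] [ 0.92172126 -0.68414766 -0.86527731] [[0.222, 0.975, 0.003], [0.975, -0.222, -0.003], [-0.002, 0.004, -1.0]]
```

View pics/s3c.png

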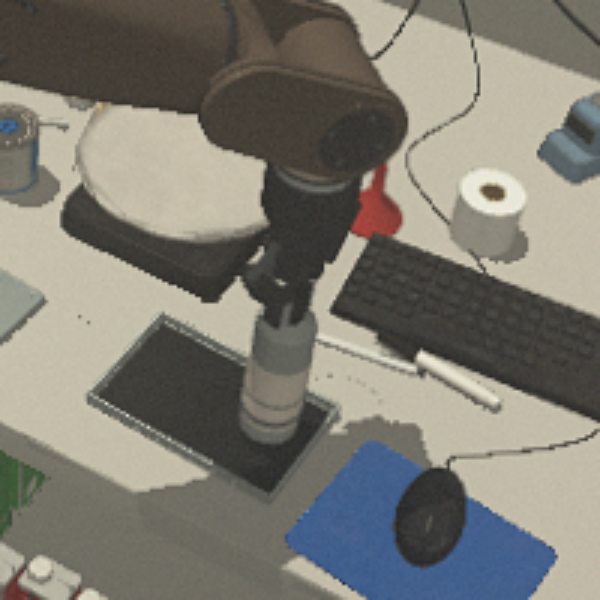

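The bottle is over the right half of the tray, its base about 15 mm above the mat at crop (270,430). I lower it gently.

Call:
move_arm --pt "-1 -0.002 0 -0.004 0" --pt "-1 -0.002 0 -0.008 0" --pt "-1 -0.002 0 -0.011 0" --pt "-1 -0.002 0 -0.013 0" --pt "-1 -0.002 0 -0.014 0" --pt "-1 -0.002 0 -0.014 0" --pt "-1 -0.002 0 -0.014 0" --pt "-1 -0.002 0 -0.014 0"

```text
clock: 7.83
eef_pos: [0.4569, -0.3293, 0.176]
orientation: [[0.222, 0.975, -0.0], [0.975, -0.222, -0.0], [-0.0, -0.0, -1.0]]
contact_force: [-2.7, 0.5, 5.7]
width: 0.285
grasp_force: 59.2
```

Contact. I open slightly, then rise.

Call:
move_arm --pt "-0.2 0 0 0 0" --pt "0.0 0 0 0 0" --pt "0.2 0 0 0 0" --pt "0.3 0 0 0 0" --pt "0.3 0 0 0.01 0" --pt "0.3 0 0 0.04 0" --pt "0.3 0 0 0.075 0" --pt "0.3 0 0 0.1 0"

```text
clock: 8.5
eef_pos: [0.4574, -0.3295, 0.2786]
orientation: [[0.222, 0.975, 0.002], [0.975, -0.222, -0.002], [-0.001, 0.002, -1.0]]
contact_force: [-0.2, -0.5, 0.9]
width: 0.648
grasp_force: 0.0
```

Call:
move_arm --pt "0.3 0 0.04 0 0" --pt "0.3 0 0.08 0 0" --pt "0.3 0 0.12 0 0" --pt "0.3 0 0.16 0 0" --pt "0.3 0 0.2 0 0" --pt "0.3 0 0.24 0 0" --pt "0.3 0 0.28 0 0" --pt "0.3 0 0.32 0 0"

```text
clock: 9.17
eef_pos: [0.4566, -0.0073, 0.2763]
orientation: [[0.223, 0.975, 0.002], [0.975, -0.223, -0.0], [0.0, 0.002, -1.0]]
contact_force: [1.1, -0.5, -0.9]
width: 0.647
grasp_force: 0.0
```

Call:
move_arm --pt "0.5 -0.005 0.04 0 0" --pt "0.5 -0.01 0.08 0 0" --pt "0.5 -0.014 0.12 0 0" --pt "0.5 -0.018 0.16 0 0" --pt "0.5 -0.018 0.2 0 0" --pt "0.5 -0.018 0.23 -0.01 0" --pt "0.5 -0.018 0.253 -0.03 0" --pt "0.5 -0.018 0.253 -0.03 0"

```text
clock: 9.83
eef_pos: [0.4368, 0.2468, 0.2425]
orientation: [[0.218, 0.976, -0.005], [0.976, -0.218, -0.0], [-0.001, -0.005, -1.0]]
contact_force: [0.5, 0.1, -0.1]
width: 0.75
grasp_force: 0.0
```

Call:
move_arm --pt "0.5 0 0 0 0" --pt "0.5 0 0 0 0" --pt "0.5 0 0 0 0"

```text
clock: 10.08
eef_pos: [0.4396, 0.2432, 0.2466]
orientation: [[0.223, 0.975, 0.002], [0.975, -0.223, 0.0], [0.001, 0.002, -1.0]]
contact_force: [0.4, -0.1, -0.1]
width: 0.748
grasp_force: 0.0
```

Run:
```python
from h import *
s=manip.get_state();print(s['eef_pos'],s['contact_force'],s['width'])
save('wrist','w4.png');st,ce=capblob(cv2.imread('pics/w4.png'),proj('wrist',[.438,.243,.15])[0],65);print(st,ce,fitcap('wrist',ce,.019,.13,.154,(.438,.243)))
save('top','t4.png');save('scene','s4.png')
a=cv2.imread('pics/w4.png');b=cv2.imread('pics/s4.png')[150:350,310:510]
cv2.imwrite('pics/c4.png',np.hstack([cv2.resize(a,(640,400)),cv2.resize(b,(400,400))])[:,240:])
```

```text
[0.43962873 0.24318287 0.24660356] [ 0.40903618 -0.14079406 -0.07385224] 0.7482530797292994
[ 293  178   48   52 1989] [316.24635495 203.50226244] [0.43891857 0.24241366]
```

View pics/c4.png

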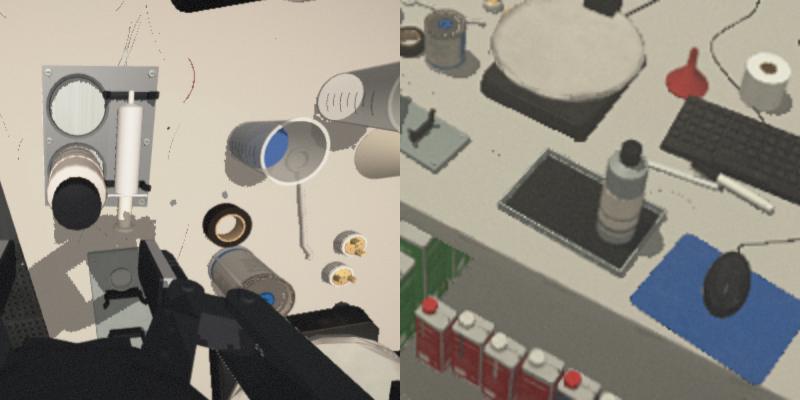

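Tall stands upright on the tray (at about composite (620,210)); the left well is empty, and the short cap sits at (76,203). I lower onto it.

Call:
move_arm --pt "0.5 0 0 -0.035 0" --pt "0.5 0 0 -0.07 0" --pt "0.5 0 0 -0.085 0" --pt "0.5 0 0 -0.096 0" --pt "0.5 0 0 -0.096 0" --pt "0.5 0 0 -0.096 0" --pt "0.5 0 0 -0.096 0"

```text
clock: 10.82
eef_pos: [0.4403, 0.244, 0.1512]
orientation: [[0.223, 0.975, 0.003], [0.975, -0.223, 0.001], [0.002, 0.003, -1.0]]
contact_force: [-0.5, 0.5, -0.4]
width: 0.749
grasp_force: 0.0
```

Call:
move_arm --pt "-1 0 0 0 0" --pt "-1 0 0 0 0" --pt "-1 0 0 0 0" --pt "-1 0 0 0 0" --pt "-1 0 0 0 0" --pt "-1 0 0 0 0" --pt "-1 0 0 0 0"

```text
clock: 11.4
eef_pos: [0.44, 0.2443, 0.1512]
orientation: [[0.222, 0.975, 0.003], [0.975, -0.222, 0.001], [0.002, 0.003, -1.0]]
contact_force: [-1.4, 0.3, 6.3]
width: 0.43
grasp_force: 50.5
```

Run:
```python
from h import *
# wells and rack from w4 with the pose then: use present camera shifted by the TCP change
m=manip.camera_model('wrist');s=manip.get_state();print(s['eef_pos'])
off=np.array([0.43962873,0.24318287,0.24660356])-s['eef_pos']
for n,q,z in(('wellL',(317,106),.022),('tl',(282,66),.022),('tr',(397,68),.022),('syr nozz end of barrel',(369,108),.055),('syr barrel bot',(364,190),.055)):
    c,d=ray('wrist',q); c=c+off; print(n,(c+d*(z-c[2])/d[2]).round(4))
```

```text
[0.44001354 0.24433873 0.15115182]
wellL [0.4561 0.3131 0.022 ]
tl [0.4286 0.3616 0.022 ]
tr [0.5486 0.3323 0.022 ]
syr nozz end of barrel [0.5067 0.2999 0.055 ]
syr barrel bot [0.4866 0.2162 0.055 ]
```

Call:
move_arm --pt "-1 0 0 0.015 0" --pt "-1 0 0 0.04 0" --pt "-1 0 0 0.075 0" --pt "-1 0 0 0.1 0" --pt "-1 0 0 0.11 0" --pt "-1 0 -0.02 0.11 0" --pt "-1 0 -0.05 0.11 0" --pt "-1 0 -0.085 0.11 0"

```text
clock: 12.07
eef_pos: [0.438, 0.1587, 0.2579]
orientation: [[0.219, 0.976, -0.002], [0.976, -0.219, -0.0], [-0.001, -0.002, -1.0]]
contact_force: [0.2, -0.2, -2.1]
width: 0.423
grasp_force: 50.5
```

Call:
move_arm --pt "-1 0 -0.035 0 0" --pt "-1 0 -0.07 0 0" --pt "-1 0 -0.105 0 0" --pt "-1 0 -0.14 0 0" --pt "-1 0 -0.175 0 0" --pt "-1 0 -0.21 0 0" --pt "-1 0.01 -0.245 0 0" --pt "-1 0.016 -0.28 0 0"

```text
clock: 12.73
eef_pos: [0.4542, -0.1226, 0.2577]
orientation: [[0.223, 0.975, -0.002], [0.975, -0.223, 0.001], [0.001, -0.002, -1.0]]
contact_force: [0.5, 1.2, -1.6]
width: 0.427
grasp_force: 50.6
```

Call:
move_arm --pt "-1 0.002 -0.03 0 0" --pt "-1 0.004 -0.06 0 0" --pt "-1 0.005 -0.085 0 0" --pt "-1 0.005 -0.1 -0.03 0" --pt "-1 0.005 -0.107 -0.06 0" --pt "-1 0.005 -0.107 -0.08 0" --pt "-1 0.005 -0.107 -0.09 0" --pt "-1 0.005 -0.107 -0.09 0"

```text
clock: 13.4
eef_pos: [0.4576, -0.2265, 0.1649]
orientation: [[0.223, 0.975, -0.007], [0.975, -0.222, 0.005], [0.004, -0.008, -1.0]]
contact_force: [0.3, -0.2, -3.0]
width: 0.427
grasp_force: 50.6
```

Call:
move_arm --pt "-1 0 0 0 0" --pt "-1 0 0 0 0" --pt "-1 0 0 0 0"

```text
clock: 13.65
eef_pos: [0.461, -0.2285, 0.1713]
orientation: [[0.222, 0.975, 0.003], [0.975, -0.222, -0.002], [-0.002, 0.003, -1.0]]
contact_force: [0.4, -1.4, -1.9]
width: 0.423
grasp_force: 50.6
```

Target is 0.150; the last 21 mm go slowly.

Call:
move_arm --pt "-1 0 0 -0.005 0" --pt "-1 0 0 -0.01 0" --pt "-1 0 0 -0.014 0" --pt "-1 0 0 -0.016 0" --pt "-1 0 0 -0.018 0" --pt "-1 0 0 -0.019 0" --pt "-1 0 0 -0.019 0" --pt "-1 0 0 -0.019 0"

```text
clock: 14.32
eef_pos: [0.46, -0.2282, 0.1503]
orientation: [[0.222, 0.975, 0.0], [0.975, -0.222, -0.0], [-0.0, 0.0, -1.0]]
contact_force: [0.5, 0.2, -1.7]
width: 0.428
grasp_force: 50.6
```

Call:
move_arm --pt "-1 0 0 -0.001 0" --pt "-1 0 0 -0.002 0" --pt "-1 0 0 -0.002 0" --pt "-1 0 0 -0.002 0"

```text
clock: 14.65
eef_pos: [0.4603, -0.2286, 0.1503]
orientation: [[0.222, 0.975, 0.0], [0.975, -0.222, -0.001], [-0.001, 0.0, -1.0]]
contact_force: [-3.3, 1.0, 6.4]
width: 0.425
grasp_force: 51.7
```

Call:
move_arm --pt "-0.1 0 0 0 0" --pt "0.2 0 0 0 0" --pt "0.5 0 0 0 0" --pt "0.5 0 0 0 0" --pt "0.5 0 0 0.01 0" --pt "0.5 0 0 0.04 0" --pt "0.5 0 0 0.075 0" --pt "0.5 0 0 0.1 0"

```text
clock: 15.32
eef_pos: [0.4604, -0.2284, 0.2514]
orientation: [[0.222, 0.975, 0.002], [0.975, -0.222, -0.001], [-0.001, 0.002, -1.0]]
contact_force: [0.3, 0.4, 1.0]
width: 0.75
grasp_force: 0.0
```

Call:
move_arm --pt "0.5 0.0 0.03 0 0" --pt "0.5 0.0 0.07 0 0" --pt "0.5 0.0 0.11 0 0" --pt "0.5 0.0 0.15 0 0" --pt "0.5 0 0.19 0 0" --pt "0.5 0 0.23 0 0" --pt "0.5 0.005 0.27 0 0" --pt "0.5 0.01 0.31 0 0"

```text
clock: 15.98
eef_pos: [0.4696, 0.0838, 0.2493]
orientation: [[0.222, 0.975, 0.002], [0.975, -0.222, -0.0], [0.0, 0.002, -1.0]]
contact_force: [0.7, -1.0, 0.1]
width: 0.751
grasp_force: 0.0
```

Call:
move_arm --pt "0.5 0.01 0.04 0 0" --pt "0.5 0.018 0.08 0 0" --pt "0.5 0.026 0.12 -0.01 0" --pt "0.5 0.028 0.155 -0.03 0" --pt "0.5 0.028 0.175 -0.05 0" --pt "0.5 0.028 0.175 -0.07 0" --pt "0.5 0.028 0.175 -0.07 0" --pt "0.5 0.028 0.175 -0.07 0"

```text
clock: 16.65
eef_pos: [0.4972, 0.2568, 0.1776]
orientation: [[0.222, 0.975, -0.003], [0.975, -0.222, -0.001], [-0.002, -0.002, -1.0]]
contact_force: [0.4, 0.3, 0.7]
width: 0.75
grasp_force: 0.0
```

Call:
move_arm --pt "0.5 0 0 0 0" --pt "0.5 0 0 0 0"

```text
clock: 16.82
eef_pos: [0.4991, 0.2565, 0.1805]
orientation: [[0.223, 0.975, 0.003], [0.975, -0.223, 0.001], [0.002, 0.003, -1.0]]
contact_force: [-0.8, 0.1, -0.0]
width: 0.747
grasp_force: 0.0
```

Run:
```python
from h import *
s=manip.get_state();print(s['eef_pos'],s['contact_force'],s['width'])
save('wrist','w5.png');save('scene','s5.png')
for q in manip.spot_point('dosing_syringe','wrist')[:2]: px=np.array(q['at'])*[640,400];print(q['conf'],px,atz('wrist',px,.028))
a=cv2.imread('pics/w5.png')
b=cv2.imread('pics/s5.png')[150:350,310:510]
cv2.imwrite('pics/c5.png',np.hstack([a[:,200:600],cv2.resize(b,(400,400))]))
```

```text
[0.49913601 0.25645749 0.18050608] [-0.75664866  0.11137279 -0.0028897 ] 0.7472633768898561
0.74 [317.696 202.   ] [0.49600328 0.24026258 0.028     ]
```

View pics/c5.png

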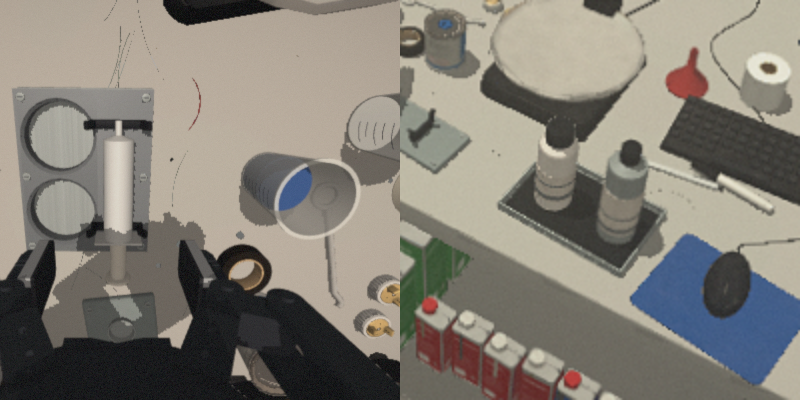

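Run:
```python
from h import *
for n,q,z in(('tip',(318,122),.044),('shoulder',(319,138),.05),('mid',(318,180),.055),('flange',(317,226),.05),('plunger end',(319,280),.045),('wellL',(261,135),.022),('wellR',(263,207),.022),('edgeL',(303,180),.042),('edgeR',(332,180),.042)):
    print(n,atz('wrist',q,z).round(4))
a=cv2.imread('pics/w5.png')[100:300,250:400];cv2.imwrite('pics/w5c.png',cv2.resize(a,None,fx=3,fy=3))
```

```text
tip [0.513  0.3143 0.044 ]
shoulder [0.511  0.3019 0.05  ]
mid [0.5025 0.2683 0.055 ]
flange [0.4918 0.2252 0.05  ]
plunger end [0.4804 0.1665 0.045 ]
wellL [0.4591 0.3134 0.022 ]
wellR [0.4416 0.2453 0.022 ]
edgeL [0.4888 0.2681 0.042 ]
edgeR [0.514  0.2623 0.042 ]
```

View pics/w5c.png

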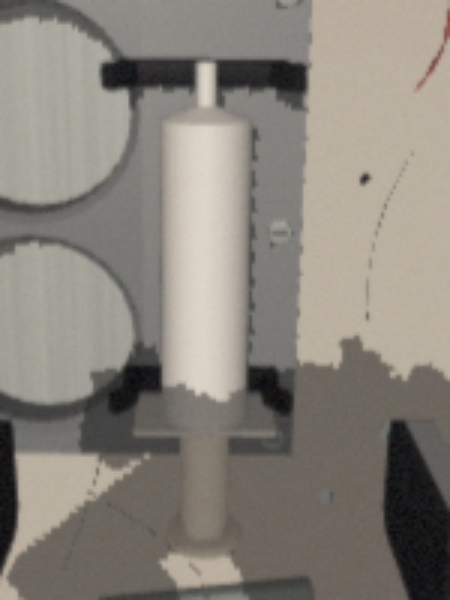

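Both bottles stand upright on the tray. The syringe lies nozzle-up in this view, tip at crop (205,62) and flange at about (205,415); the grip point is at about (0.5005, 0.261).

Call:
move_arm --pt "0.4 0.001 0.0045 -0.03 0" --pt "0.4 0.001 0.0045 -0.06 0" --pt "0.4 0.001 0.0045 -0.085 0" --pt "0.4 0.001 0.0045 -0.105 0" --pt "0.4 0.001 0.0045 -0.12 0" --pt "0.4 0.001 0.0045 -0.127 0" --pt "0.4 0.001 0.0045 -0.127 0" --pt "0.4 0.001 0.0045 -0.127 0" --force 25

```text
clock: 17.63
eef_pos: [0.4995, 0.2613, 0.0521]
orientation: [[0.223, 0.975, 0.001], [0.975, -0.223, 0.0], [0.0, 0.001, -1.0]]
contact_force: [-0.0, 0.1, 0.6]
width: 0.696
grasp_force: 0.0
```

Call:
move_arm --pt "-1 0 0 0 0" --pt "-1 0 0 0 0" --pt "-1 0 0 0 0" --pt "-1 0 0 0 0" --pt "-1 0 0 0 0" --pt "-1 0 0 0 0"

```text
clock: 18.13
eef_pos: [0.5, 0.2617, 0.0528]
orientation: [[0.222, 0.975, 0.002], [0.975, -0.222, 0.001], [0.001, 0.002, -1.0]]
contact_force: [-0.8, -0.6, 6.8]
width: 0.299
grasp_force: 25.7
```

Call:
move_arm --pt "-1 0 0 0.015 0" --pt "-1 0 0 0.04 0" --pt "-1 0 0 0.075 0" --pt "-1 0 0 0.1 0" --pt "-1 0 -0.02 0.11 0" --pt "-1 -0.01 -0.05 0.11 0" --pt "-1 -0.02 -0.085 0.11 3" --pt "-1 -0.03 -0.12 0.11 6"

```text
clock: 18.8
eef_pos: [0.4682, 0.1405, 0.1614]
orientation: [[0.115, 0.993, 0.0], [0.993, -0.115, -0.0], [-0.0, 0.0, -1.0]]
contact_force: [0.3, -0.2, 1.1]
width: 0.304
grasp_force: 24.9
```

Call:
move_arm --pt "-1 -0.01 -0.035 0 0.6" --pt "-1 -0.013 -0.07 0 0.6" --pt "-1 -0.013 -0.1 0 0.6" --pt "-1 -0.013 -0.12 0 0.6" --pt "-1 -0.013 -0.12 0 0.6" --pt "-1 -0.013 -0.12 0 0.6" --pt "-1 -0.013 -0.12 0 0.6"

```text
clock: 19.38
eef_pos: [0.4557, 0.0218, 0.1611]
orientation: [[0.109, 0.994, -0.001], [0.994, -0.109, 0.001], [0.001, -0.001, -1.0]]
contact_force: [0.2, -0.2, -0.3]
width: 0.298
grasp_force: 24.9
```

Run:
```python
from h import *
s=manip.get_state();print(s['eef_pos'],s['contact_force'],s['width'],np.round(s['orientation'],3).tolist())
save('wrist','w6.png');save('top','t6.png')
b=cv2.imread('pics/t6.png')[150:280,250:380]
cv2.imwrite('pics/c6.png',np.hstack([cv2.imread('pics/w6.png')[:,120:520],cv2.resize(b,(400,400))]))
```

```text
[0.45568824 0.02182805 0.16107083] [ 0.15631362 -0.23721031 -0.29405268] 0.2984882175780956 [[0.109, 0.994, -0.001], [0.994, -0.109, 0.001], [0.001, -0.001, -1.0]]
```

View pics/c6.png

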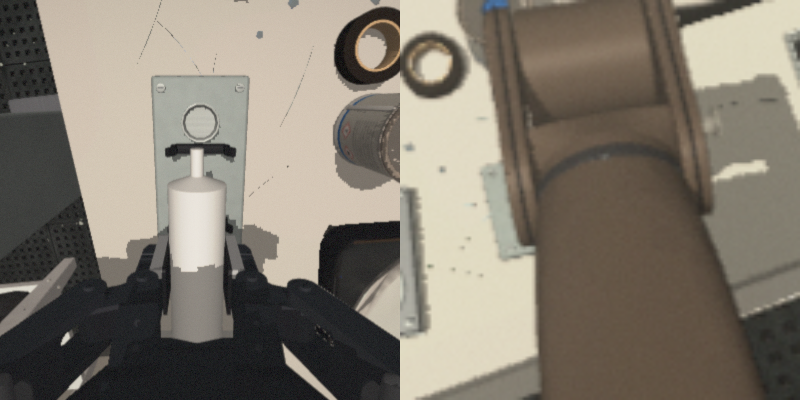

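The plate's far edge runs from crop (152,77) to (249,77), with the cup at (201,123) and the front saddle at (201,150). The syringe is aligned in the hand.

Run:
```python
from h import *
g=lambda q,z:atz('wrist',(q[0]+120,q[1]),z)[:2]
a,b=g((152,77),.01),g((249,77),.01);cup=g((201,123),.017);s=(g((167,151),.043)+g((236,152),.043))/2
cupb=g((201,124),.019)
l=(a+b)/2; d=b-a; yaw=np.arctan2(d[1],d[0]);yv=np.array([-np.sin(yaw),np.cos(yaw)])
print('yaw',np.degrees(yaw),np.linalg.norm(d));
print('from edge',l-.095*yv,'cup',cup-.056*yv,'saddle',s-.034*yv)
e1,e2=g((152,77),.01),g((158,232),.01);d2=e1-e2;print('left edge yaw',np.degrees(np.arctan2(d2[1],d2[0]))-90)
z=.161-.0528+.028
tip=g((197,150),z+.014);sh=g((197,184),z+.014);print('tip',tip,'shoulder',sh,'syr yaw',np.degrees(np.arctan2(*(tip-sh)[::-1]))-90,'bar width',np.linalg.norm(g((168,215),z+.013)-g((226,215),z+.013)),(g((168,215),z+.013)+g((226,215),z+.013))/2)
```

```text
yaw -6.145701933098241 0.08239358731590071
from edge [0.45839266 0.02293074] cup [0.45904239 0.02422497] saddle [0.45934691 0.0256151 ]
left edge yaw -6.317864470827587
tip [0.46120883 0.0772231 ] shoulder [0.45958005 0.06201656] syr yaw -6.113680887456013 bar width 0.02716107449703016 [0.4579487  0.04679657]
```

Call:
move_arm --pt "-1 0.003 0.002 -0.02 0" --pt "-1 0.003 0.002 -0.045 0" --pt "-1 0.003 0.002 -0.07 0" --pt "-1 0.003 0.002 -0.085 0" --pt "-1 0.003 0.002 -0.097 0" --pt "-1 0.003 0.002 -0.104 0" --pt "-1 0.003 0.002 -0.108 0" --pt "-1 0.003 0.002 -0.11 0"

```text
clock: 20.15
eef_pos: [0.4589, 0.0239, 0.051]
orientation: [[0.108, 0.994, -0.001], [0.994, -0.108, 0.0], [0.0, -0.001, -1.0]]
contact_force: [-0.3, 0.7, 0.5]
width: 0.299
grasp_force: 24.9
```

Call:
move_arm --pt "-1 0 0 0 0" --pt "-1 0 0 0 0" --pt "-1 0 0 0 0"

```text
clock: 20.4
eef_pos: [0.4596, 0.0233, 0.0522]
orientation: [[0.108, 0.994, 0.002], [0.994, -0.108, -0.0], [-0.0, 0.002, -1.0]]
contact_force: [0.1, -0.1, 0.2]
width: 0.3
grasp_force: 24.9
```

Call:
move_arm --pt "-1 0 0 -0.002 0" --pt "-1 0 0 -0.003 0" --pt "-1 0 0 -0.003 0" --pt "-1 0 0 -0.003 0" --pt "-0.2 0 0 -0.003 0" --pt "0.0 0 0 -0.003 0" --pt "0.1 0 0 -0.003 0" --pt "0.1 0 0 -0.003 0"

```text
clock: 21.07
eef_pos: [0.4587, 0.0233, 0.0481]
orientation: [[0.109, 0.994, -0.0], [0.994, -0.109, 0.0], [0.0, -0.0, -1.0]]
contact_force: [0.1, 0.2, -0.1]
width: 0.549
grasp_force: 0.0
```

Call:
move_arm --pt "0.1 0 0 0.0 0" --pt "0.1 0 0 0.01 0" --pt "0.1 0 0 0.03 0" --pt "0.1 0 0 0.07 0" --pt "0.3 0 0 0.11 0" --pt "0.3 0 0 0.15 0" --pt "0.3 0 0 0.17 0" --pt "0.3 0 0 0.17 0"

```text
clock: 21.73
eef_pos: [0.4622, 0.0229, 0.2258]
orientation: [[0.108, 0.994, 0.013], [0.994, -0.108, -0.002], [-0.001, 0.013, -1.0]]
contact_force: [0.4, 0.3, 0.2]
width: 0.651
grasp_force: 0.0
```

Run:
```python
from h import *
s=manip.get_state();print(s['eef_pos'],s['contact_force'],s['width'])
save('wrist','w7.png');save('scene','s7.png')
b=cv2.imread('pics/s7.png')[150:290,240:380]
cv2.imwrite('pics/c7.png',np.hstack([cv2.imread('pics/w7.png')[:,120:520],cv2.resize(b,(400,400))]))
```

```text
[0.4621937  0.02288983 0.22577704] [0.41719805 0.34583817 0.23391309] 0.6508241786357137
```

View pics/c7.png

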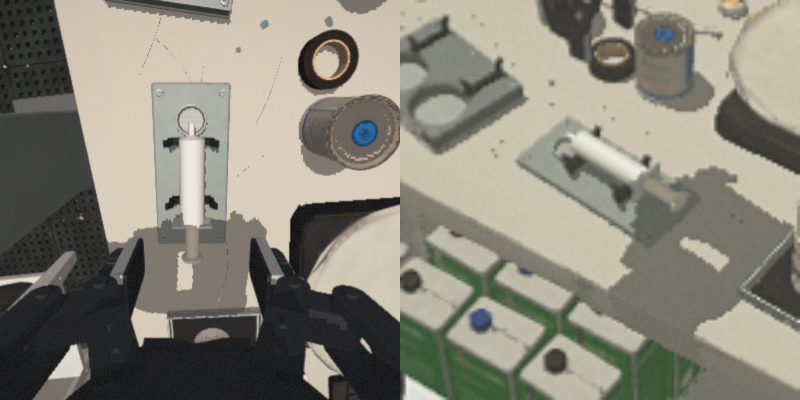

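The syringe lies in both saddles, tip at crop (191,125) right over the cup (191,121). I check the numbers while moving on to the short bottle.

Run:
```python
from h import *
g=lambda q,z:atz('wrist',(q[0]+120,q[1]),z)[:2]
tip=g((191,124),.040);cup=g((191,121),.018);a,b=g((152,83),.01),g((229,83),.01);d=b-a;yaw=np.radians(-6.2);xv=np.array([np.cos(yaw),np.sin(yaw)]);yv=np.array([-xv[1],xv[0]])
c=(a+b)/2-.095*yv
for n,p in(('tip',tip),('cup',cup),('barrel',g((192,180),.051))): print(n,(p-c)@xv,(p-c)@yv)
```

```text
tip 0.0007523702684960965 0.055367303644470615
cup 0.0004156971245219635 0.056986283063822744
barrel 0.0016109770130926355 0.0014343005816530021
```

Call:
move_arm --pt "0.5 0 -0.03 0 -3" --pt "0.5 0 -0.07 0 -6.6" --pt "0.5 0 -0.11 0 -6.6" --pt "0.5 0 -0.15 0 -6.6" --pt "0.5 0 -0.19 0 -6.6" --pt "0.5 0 -0.22 0 -6.6" --pt "0.5 0 -0.25 0 -6.6" --pt "0.5 0 -0.25 0 -6.6"

```text
clock: 22.5
eef_pos: [0.4577, -0.2305, 0.216]
orientation: [[0.227, 0.974, -0.003], [0.974, -0.227, 0.001], [-0.0, -0.003, -1.0]]
contact_force: [-0.2, -1.2, 0.5]
width: 0.752
grasp_force: 0.0
```

Call:
move_arm --pt "0.5 0 0 0 0" --pt "0.5 0 0 0 0"

```text
clock: 22.67
eef_pos: [0.458, -0.2256, 0.2163]
orientation: [[0.223, 0.975, -0.003], [0.975, -0.223, 0.003], [0.002, -0.004, -1.0]]
contact_force: [0.3, 0.4, 0.4]
width: 0.75
grasp_force: 0.0
```

Run:
```python
from h import *
s=manip.get_state();print(s['clock'],s['eef_pos'],s['width'],np.round(s['orientation'],3).tolist())
save('wrist','w8.png')
for n,p,r,z0,z1 in(('short',(.46,-.2285),.019,.129,.153),('tall',(.457,-.329),.013,.154,.178)):
    seed=proj('wrist',[*p,(z0+z1)/2])[0]; print(n,seed)
    try:
        st,ce=capblob(cv2.imread('pics/w8.png'),seed,65);print(st,ce,fitcap('wrist',ce,r,z0,z1,p))
    except Exception as e: print(e)
```

```text
22.6667 [ 0.45800861 -0.22561881  0.21630741] 0.7496578033974212 [[0.223, 0.975, -0.003], [0.975, -0.223, 0.003], [0.002, -0.004, -1.0]]
short [321.0780202 218.3908245]
[    0   126   614   274 82715] [292.39474098 285.59418485] [ 0.42739308 -0.27608933]
tall [347.60735889 358.71853938]
[    0   126   614   274 82715] [292.39474098 285.59418485] [ 0.43358017 -0.25984848]
```

Call:
move_arm --pt "0.5 0.002 -0.003 -0.02 0" --pt "0.5 0.002 -0.003 -0.045 0" --pt "0.5 0.002 -0.003 -0.058 0" --pt "0.5 0.002 -0.003 -0.065 0" --pt "0.5 0.002 -0.003 -0.065 0" --pt "0.5 0.002 -0.003 -0.065 0" --pt "0.5 0.002 -0.003 -0.065 0" --force 50

```text
clock: 23.3
eef_pos: [0.4617, -0.2296, 0.1546]
orientation: [[0.221, 0.975, 0.002], [0.975, -0.221, -0.001], [-0.001, 0.002, -1.0]]
contact_force: [0.1, -0.7, 0.7]
width: 0.753
grasp_force: 0.0
```

Call:
move_arm --pt "-1 0 0 0 0" --pt "-1 0 0 0 0" --pt "-1 0 0 0 0" --pt "-1 0 0 0 0" --pt "-1 0 0 0 0" --pt "-1 0 0 0 0" --pt "-1 0 0 0 0"

```text
clock: 23.88
eef_pos: [0.4614, -0.2302, 0.1548]
orientation: [[0.222, 0.975, 0.001], [0.975, -0.222, -0.001], [-0.001, 0.001, -1.0]]
contact_force: [-1.2, 0.5, 5.7]
width: 0.424
grasp_force: 50.2
```

Call:
move_arm --pt "-1 0 0 0.015 0" --pt "-1 0 0 0.04 0" --pt "-1 0 0 0.075 0" --pt "-1 0 0 0.1 0" --pt "-1 0 0.005 0.12 0" --pt "-1 0 0.025 0.12 0" --pt "-1 0 0.05 0.12 0" --pt "-1 0 0.085 0.12 0"

```text
clock: 24.55
eef_pos: [0.4607, -0.1451, 0.2731]
orientation: [[0.225, 0.974, 0.0], [0.974, -0.225, -0.001], [-0.001, 0.001, -1.0]]
contact_force: [0.7, -0.6, -2.6]
width: 0.425
grasp_force: 50.7
```

Call:
move_arm --pt "-1 0 0.035 0 0" --pt "-1 0 0.07 0 0" --pt "-1 0 0.105 0 0" --pt "-1 0 0.14 0 0" --pt "-1 -0.005 0.175 0 0" --pt "-1 -0.01 0.21 0 0" --pt "-1 -0.015 0.245 0 0" --pt "-1 -0.02 0.28 0 0"

```text
clock: 25.22
eef_pos: [0.4399, 0.1369, 0.2725]
orientation: [[0.223, 0.975, -0.001], [0.975, -0.223, 0.0], [-0.0, -0.001, -1.0]]
contact_force: [0.7, -0.9, -1.7]
width: 0.425
grasp_force: 50.7
```

Call:
move_arm --pt "-1 0 0.03 0 0" --pt "-1 0 0.06 0 0" --pt "-1 0 0.085 0 0" --pt "-1 0 0.1 0 0" --pt "-1 0 0.107 -0.03 0" --pt "-1 0 0.107 -0.05 0" --pt "-1 0 0.107 -0.06 0" --pt "-1 0 0.107 -0.06 0"

```text
clock: 25.88
eef_pos: [0.4387, 0.2417, 0.2094]
orientation: [[0.222, 0.975, -0.007], [0.975, -0.222, -0.002], [-0.004, -0.007, -1.0]]
contact_force: [-1.1, -1.3, -2.0]
width: 0.422
grasp_force: 50.7
```

Call:
move_arm --pt "-1 0 0 0 0" --pt "-1 0 0 0 0" --pt "-1 0 0 0 0" --pt "-1 0 0 0 0" --pt "-1 0 0 0 0" --pt "-1 0 0 0 0"

```text
clock: 26.38
eef_pos: [0.4413, 0.2423, 0.214]
orientation: [[0.222, 0.975, 0.001], [0.975, -0.222, 0.0], [0.001, 0.001, -1.0]]
contact_force: [0.2, 0.3, -1.6]
width: 0.424
grasp_force: 50.7
```

Position is right on target (0.4411, 0.2427). I go 58 mm down.

Call:
move_arm --pt "-1 0 0 -0.012 0" --pt "-1 0 0 -0.024 0" --pt "-1 0 0 -0.032 0" --pt "-1 0 0 -0.039 0" --pt "-1 0 0 -0.045 0" --pt "-1 0 0 -0.05 0" --pt "-1 0 0 -0.053 0" --pt "-1 0 0 -0.055 0"

```text
clock: 27.05
eef_pos: [0.4409, 0.2423, 0.1578]
orientation: [[0.222, 0.975, -0.001], [0.975, -0.222, -0.0], [-0.0, -0.0, -1.0]]
contact_force: [0.4, -0.3, -2.3]
width: 0.427
grasp_force: 50.7
```

Call:
move_arm --pt "-1 0 0 -0.001 0" --pt "-1 0 0 -0.002 0" --pt "-1 0 0 -0.002 0" --pt "-1 0 0 -0.002 0"

```text
clock: 27.38
eef_pos: [0.4411, 0.2424, 0.1567]
orientation: [[0.222, 0.975, 0.001], [0.975, -0.222, 0.0], [0.0, 0.001, -1.0]]
contact_force: [0.7, -0.0, -1.2]
width: 0.429
grasp_force: 50.7
```

Call:
move_arm --pt "-1 0 0 -0.001 0" --pt "-1 0 0 -0.002 0" --pt "-1 0 0 -0.002 0" --pt "-1 0 0 -0.002 0"

```text
clock: 27.72
eef_pos: [0.4415, 0.2427, 0.1558]
orientation: [[0.222, 0.975, 0.001], [0.975, -0.222, 0.001], [0.001, 0.001, -1.0]]
contact_force: [-2.2, -0.6, 5.2]
width: 0.424
grasp_force: 51.4
```

Call:
move_arm --pt "-0.1 0 0 0 0" --pt "0.2 0 0 0 0" --pt "0.4 0 0 0 0" --pt "0.4 0 0 0 0" --pt "0.4 0 0 0.01 0" --pt "0.4 0 0 0.04 0" --pt "0.4 0 0 0.075 0" --pt "0.4 0 0 0.1 0"

```text
clock: 28.38
eef_pos: [0.4414, 0.2425, 0.2575]
orientation: [[0.222, 0.975, 0.002], [0.975, -0.222, 0.001], [0.001, 0.002, -1.0]]
contact_force: [0.8, 0.8, 0.9]
width: 0.704
grasp_force: 0.0
```

Call:
move_arm --pt "0.4 0.0 -0.03 0 0" --pt "0.4 0.0 -0.07 0 0" --pt "0.4 0.0 -0.11 0 0" --pt "0.4 0.0 -0.15 0 0" --pt "0.4 0.005 -0.19 0 0" --pt "0.4 0.01 -0.23 0 0" --pt "0.4 0.015 -0.27 0 0" --pt "0.4 0.016 -0.31 0 0"

```text
clock: 29.05
eef_pos: [0.4571, -0.0698, 0.2554]
orientation: [[0.222, 0.975, 0.002], [0.975, -0.222, -0.001], [-0.0, 0.002, -1.0]]
contact_force: [0.4, 0.3, -1.0]
width: 0.702
grasp_force: 0.0
```

Call:
move_arm --pt "0.3 0.0 -0.04 0 0" --pt "0.3 0.0 -0.08 0 0" --pt "0.3 0.0 -0.12 0 0" --pt "0.3 0.0 -0.16 0 0" --pt "0.3 0 -0.19 0 0" --pt "0.3 0 -0.22 0 0" --pt "0.3 0 -0.243 0 0" --pt "0.3 0 -0.262 0 0"

```text
clock: 29.72
eef_pos: [0.4566, -0.3319, 0.255]
orientation: [[0.224, 0.975, 0.0], [0.975, -0.224, -0.001], [-0.001, 0.0, -1.0]]
contact_force: [0.5, -0.2, 0.1]
width: 0.648
grasp_force: 0.0
```

Call:
move_arm --pt "0.2 0 0 0 0" --pt "0.2 0 0 0 0" --pt "0.2 0 0 0 0" --pt "0.2 0 0 0 0"

```text
clock: 30.05
eef_pos: [0.457, -0.3286, 0.2545]
orientation: [[0.221, 0.975, 0.0], [0.975, -0.221, 0.0], [0.0, -0.0, -1.0]]
contact_force: [-0.1, 0.2, 0.2]
width: 0.6
grasp_force: 0.0
```

Run:
```python
from h import *
s=manip.get_state();print(s['clock'],s['eef_pos'],s['width'],np.round(s['orientation'],3).tolist())
save('scene','s9.png');save('wrist','w9.png')
b=cv2.imread('pics/s9.png')[110:310,210:450]
cv2.imwrite('pics/c9.png',np.hstack([cv2.resize(b,(480,400)),cv2.imread('pics/w9.png')[:,160:480]]))
```

```text
30.05 [ 0.45703973 -0.32863347  0.25450473] 0.6000918998341931 [[0.221, 0.975, 0.0], [0.975, -0.221, 0.0], [0.0, -0.0, -1.0]]
```

View pics/c9.png

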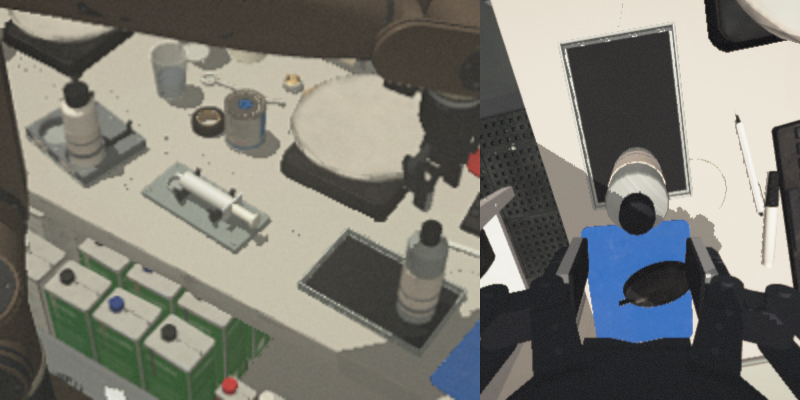

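Short is back in the right well at (80,130), the syringe lies in the rest, and tall is under the gripper. I descend on tall.

Call:
move_arm --pt "0.2 0 -0.001 -0.03 0" --pt "0.2 0 -0.001 -0.055 0" --pt "0.2 0 -0.001 -0.068 0" --pt "0.2 0 -0.001 -0.077 0" --pt "0.2 0 -0.001 -0.077 0" --pt "0.2 0 -0.001 -0.077 0" --pt "0.2 0 -0.001 -0.077 0"

```text
clock: 30.73
eef_pos: [0.4577, -0.3313, 0.179]
orientation: [[0.222, 0.975, 0.002], [0.975, -0.222, -0.002], [-0.002, 0.002, -1.0]]
contact_force: [0.2, -0.4, 0.4]
width: 0.606
grasp_force: 0.0
```

Call:
move_arm --pt "-1 0 0 0 0" --pt "-1 0 0 0 0" --pt "-1 0 0 0 0" --pt "-1 0 0 0 0" --pt "-1 0 0 0 0" --pt "-1 0 0 0 0" --pt "-1 0 0 0 0"

```text
clock: 31.32
eef_pos: [0.4575, -0.3314, 0.1789]
orientation: [[0.222, 0.975, 0.002], [0.975, -0.222, -0.002], [-0.002, 0.002, -1.0]]
contact_force: [-1.1, 0.4, 5.6]
width: 0.286
grasp_force: 49.6
```

Call:
move_arm --pt "-1 0 0 0.015 0" --pt "-1 0 0 0.04 0" --pt "-1 0 0 0.075 0" --pt "-1 0 0 0.11 0" --pt "-1 0 0.005 0.145 0" --pt "-1 0 0.025 0.175 0" --pt "-1 0 0.05 0.185 0" --pt "-1 0 0.085 0.185 0"

```text
clock: 31.98
eef_pos: [0.4576, -0.2468, 0.3662]
orientation: [[0.225, 0.974, 0.005], [0.974, -0.225, -0.005], [-0.003, 0.006, -1.0]]
contact_force: [1.1, 0.4, -2.6]
width: 0.286
grasp_force: 49.4
```

Call:
move_arm --pt "-1 0 0.035 0 0" --pt "-1 0 0.07 0 0" --pt "-1 0 0.105 0 0" --pt "-1 0 0.14 0 0" --pt "-1 0 0.175 0 0" --pt "-1 0 0.21 0 0" --pt "-1 0 0.245 0 0" --pt "-1 0 0.28 0 0"

```text
clock: 32.65
eef_pos: [0.4562, 0.0361, 0.3614]
orientation: [[0.222, 0.975, -0.001], [0.975, -0.222, 0.0], [0.0, -0.001, -1.0]]
contact_force: [0.0, -0.4, -1.7]
width: 0.283
grasp_force: 49.4
```

Call:
move_arm --pt "-1 0 0.035 0 0" --pt "-1 0 0.07 0 0" --pt "-1 0 0.105 0 0" --pt "-1 0 0.14 0 0" --pt "-1 0 0.175 0 0" --pt "-1 0 0.21 0 0" --pt "-1 0 0.24 0 0" --pt "-1 0 0.26 0 0"

```text
clock: 33.32
eef_pos: [0.456, 0.2969, 0.361]
orientation: [[0.22, 0.975, -0.002], [0.975, -0.22, 0.0], [-0.0, -0.002, -1.0]]
contact_force: [0.3, 0.1, -1.0]
width: 0.286
grasp_force: 49.4
```

Call:
move_arm --pt "-1 0 0.012 0 0" --pt "-1 0 0.018 0 0" --pt "-1 0 0.02 0 0" --pt "-1 0 0.02 0 0" --pt "-1 0 0.02 0 0" --pt "-1 0 0.02 0 0"

```text
clock: 33.82
eef_pos: [0.4572, 0.3133, 0.3624]
orientation: [[0.224, 0.975, 0.0], [0.975, -0.224, -0.0], [-0.0, 0.0, -1.0]]
contact_force: [0.2, -0.1, -1.0]
width: 0.285
grasp_force: 49.4
```

On target. I lower 0.18 in stages.

Call:
move_arm --pt "-1 0 0 -0.02 0" --pt "-1 0 0 -0.05 0" --pt "-1 0 0 -0.08 0" --pt "-1 0 0 -0.105 0" --pt "-1 0 0 -0.125 0" --pt "-1 0 0 -0.14 0" --pt "-1 0 0 -0.145 0" --pt "-1 0 0 -0.145 0"

```text
clock: 34.48
eef_pos: [0.4564, 0.3133, 0.2158]
orientation: [[0.223, 0.975, -0.003], [0.975, -0.223, -0.001], [-0.002, -0.003, -1.0]]
contact_force: [0.5, -0.3, -0.1]
width: 0.285
grasp_force: 49.4
```

Call:
move_arm --pt "-1 0 0 0 0" --pt "-1 0 0 0 0" --pt "-1 0 0 0 0"

```text
clock: 34.73
eef_pos: [0.4578, 0.3146, 0.2192]
orientation: [[0.222, 0.975, 0.003], [0.975, -0.222, 0.001], [0.002, 0.003, -1.0]]
contact_force: [0.5, 0.2, -1.0]
width: 0.286
grasp_force: 49.4
```

Call:
move_arm --pt "-1 0 0 -0.008 0" --pt "-1 0 0 -0.016 0" --pt "-1 0 0 -0.022 0" --pt "-1 0 0 -0.028 0" --pt "-1 0 0 -0.032 0" --pt "-1 0 0 -0.035 0" --pt "-1 0 0 -0.036 0" --pt "-1 0 0 -0.036 0"

```text
clock: 35.4
eef_pos: [0.4568, 0.3143, 0.1809]
orientation: [[0.222, 0.975, -0.001], [0.975, -0.222, -0.0], [-0.0, -0.0, -1.0]]
contact_force: [0.5, 0.2, -1.4]
width: 0.287
grasp_force: 49.4
```

Call:
move_arm --pt "-1 0 0 -0.001 0" --pt "-1 0 0 -0.002 0" --pt "-1 0 0 -0.002 0" --pt "-1 0 0 -0.002 0"

```text
clock: 35.73
eef_pos: [0.4573, 0.3145, 0.18]
orientation: [[0.222, 0.975, 0.001], [0.975, -0.222, 0.001], [0.001, 0.001, -1.0]]
contact_force: [-0.3, -0.3, 0.8]
width: 0.287
grasp_force: 49.6
```

Contact at 0.180 as predicted. I release and rise.

Call:
move_arm --pt "-0.2 0 0 -0.001 0" --pt "0.0 0 0 -0.001 0" --pt "0.2 0 0 -0.001 0" --pt "0.3 0 0 -0.001 0" --pt "0.3 0 0 0.01 0" --pt "0.3 0 0 0.04 0" --pt "0.3 0 0 0.075 0" --pt "0.3 0 0 0.11 0"

```text
clock: 36.4
eef_pos: [0.4565, 0.3141, 0.2907]
orientation: [[0.222, 0.975, -0.001], [0.975, -0.222, -0.001], [-0.001, -0.001, -1.0]]
contact_force: [1.2, 0.6, 0.2]
width: 0.651
grasp_force: 0.0
```

Call:
move_arm --pt "0.3 0 0.03 0 0" --pt "0.3 0 0.06 0 0" --pt "0.3 0 0.09 0 0" --pt "0.3 0 0.12 0 0" --pt "0.3 0 0.12 0 0" --pt "0.3 0 0.12 0 0" --pt "0.3 0 0.12 0 0"

```text
clock: 36.98
eef_pos: [0.4569, 0.4341, 0.2897]
orientation: [[0.222, 0.975, 0.0], [0.975, -0.222, -0.0], [-0.0, 0.0, -1.0]]
contact_force: [1.3, 0.5, -0.2]
width: 0.651
grasp_force: 0.0
```

Run:
```python
from h import *
s=manip.get_state();print(s['clock'],s['eef_pos'],s['contact_force'])
save('scene','s10.png')
b=cv2.imread('pics/s10.png')[110:260,200:400]
cv2.imwrite('pics/c10.png',cv2.resize(b,(800,600)))
```

```text
36.9833 [0.45686657 0.43407891 0.28965964] [ 1.30328296  0.46735327 -0.15891807]
```

View pics/c10.png

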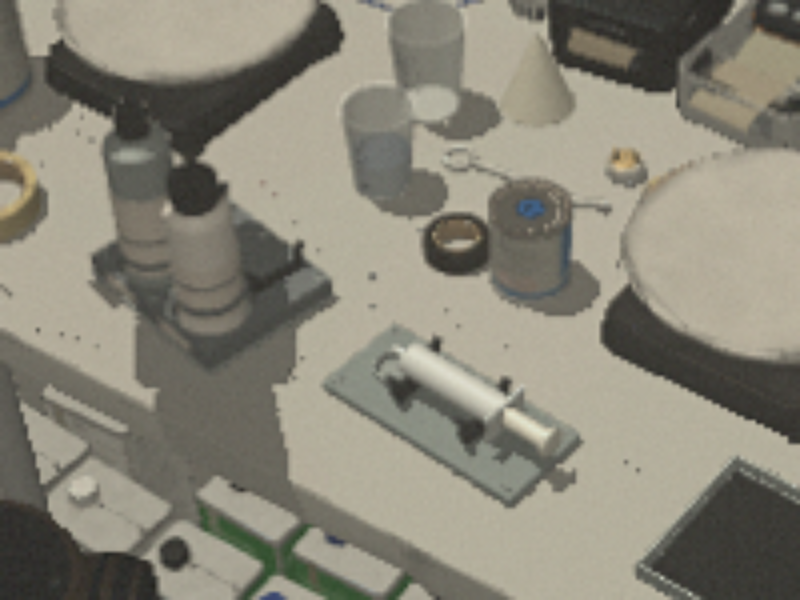

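Both bottles stand upright in their wells (tall at (140,200), short at (205,250)), and the syringe lies in the rest at (470,395) with its nozzle at the cup.

```bash
python3 -c "
from rig import manip
print(manip.hand_in())"
```

```text
the job is handed in; nothing more can be done
None
```

The job is handed in, with no verdict returned: the last picture shows both bottles upright in their own wells and the syringe in both saddles of the rest, nozzle over the drip cup.

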